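# Set the marver pad in its fence corner with running clearance

### The job

Push the dark graphite pad square and flush into the corner of the wooden fences on the bench jig. Then turn the winged thumbscrew above it clockwise until it seats, and back it off a quarter turn so that the pad has room to expand when hot. Finish still gripping the wing there, holding the screw steady, with the pad still flush; leave the other things on the bench alone.

Things in the scene. Friction and masses are not known exactly. Their poses are not given: they have to be found in the camera images.
- jig: Fixed plywood jig board 315 x 250 x 18 mm on the bench. Frame: x, y along the board, z up, origin on its underside, at bench height; board spans x -160 to +155, y -140 to +110 mm. Two light wooden fences 14 mm high stand on its top (z 18 to 32): one along y, inner face at x = +100 (y -120 to +95); one along x, inner face at y = +75 (x -120 to +100).
- corner (a point): The fence corner: where the inner faces of the two fences meet the board top (jig x +100, y +75, z +18 mm); axes as the jig's. The pad goes to its -x, -y side.
- clamp (a point): Point on the thumbscrew's vertical axis at the top of the aluminium clamp arm: jig x +55, y +45, z +66 mm; axes as the jig's. The arm is 32 mm wide, z 50 to 66 mm, and comes from a post behind the far fence (jig x 123 to 151, same height) towards -x along jig y = +45, ending at x = +35 mm.
- pad: Loose, slippery dark graphite pad, 130 (its x) x 100 (its y) x 18 mm, 0.3 to 0.55 kg, flat on the jig board; origin at the centre of its underside. It starts 20 to 50 mm short of each fence, turned up to 0.2 rad from the jig. Flush, its origin is at jig x +35, y +25, z +18 mm, axes as the jig's. Push it on its -x and -y edges with closed fingers, clear of the clamp's wing.
- wing: Upright flat steel wing of the thumbscrew: 40 mm long along its x, 12 mm thick along its y, z 2 to 28 mm above its origin, so 74 to 100 mm above the bench. Origin on the screw axis, 72 mm above the bench; z up. Pinch it from above across its 12 mm thickness. It turns with the screw and does not rise or sink.
- screw (a joint): Thumbscrew angle (rad), grows clockwise seen from above. 3.2 = seated: hard stop, its round foot under the clamp arm pressing on the pad. Starts at 0.9 to 1.9, foot 1.4 to 2.7 mm clear of the pad. A quarter turn back from the stop is 1.63. About 0.1 N m to turn; stays where left. Wing yaw = jig yaw minus this value.
- frit_jar: Bystander: glass jar, 60 mm wide, 75 mm high; origin under its centre.
- bowl: Bystander: steel bowl, 100 mm wide, 35 mm high; origin under its centre.
- paddle: Bystander: wooden-handled spatula lying on the bench.
- wax_puck: Bystander: cork-brown puck, 50 mm wide, 26 mm high; origin under its centre.
There are look-alikes about, which are no part of the job. Of the things like the pad, leave any that is red; of the rest the larger one is meant.

How it is judged (in metres and radians):
On the way, in this order (a step that is already met when the one before it is completed fails the run):
1. the pad lies square and flush against both fences (x of pad in the frame of jig between 0.0325 and 0.0375 m and y of pad in the frame of jig between 0.0225 and 0.0275 m and z of pad in the frame of jig below 0.0205 m and angle between the x axis of pad and the x axis of jig, either way round below 0.025 rad), for 0.2 s.
2. the thumbscrew is seated (within 0.1 rad of its stop) on the flush pad (all of step 1 and value of joint screw above 3.1 rad), for 0.1 s.
3. the thumbscrew is backed off a quarter turn and held (all of step 1 and value of joint screw between 1.33 and 1.93 rad and contact force between the fingers and wing above 5 N), for 0.3 s.
At the end, for the whole second after the job is handed in: The thumbscrew stands a quarter turn (1.57 rad, within 0.3) back from its stop, at rest, with the fingers gripping its wing (over 5 N); the pad lies flat on the board within 2.5 mm of its place against both fences and within 0.025 rad of square (all of step 3 and velocity of joint screw between -0.05 and 0.05 rad/s and linear speed of pad below 0.01 m/s); the arm keeps its last pose, push and grip.
It fails at once if a bystander is moved by more than 20 mm (distance of any of frit_jar, bowl, paddle, wax_puck from where it was at the start of the episode above 0.02 m).
It also fails if it takes over 72 s, if anything falls off the work surface, if the arm or the gripper's body presses on something with over 40 N, if the wrist force passes 120 N, or if a joint passes its speed limit or range.

### The arm

A 6-joint arm with a two-finger parallel gripper is mounted at the origin on the work surface. World frame = base frame: x ahead of the robot, y to its left, z up, the work surface at z = 0. Lengths are in m, angles in degrees, forces in N, time in s.
With the tool pointing down it reaches from about 0.375 to 0.975 m from the base axis. Payload 3.8 kg.
Tool frame: the origin (TCP) lies at the very end of the fingers, on their centre line; the grasp point (between the pads) lies behind it (bot.grip_depth is the z of the grasp point in the tool frame, in m); z points along the fingers, y is the line along which they close (so a half turn about z gives the same grasp; the last joint's range is limited). The gripper opens to 88 mm and grips with 3 to 60 N. Pads are 18 mm wide; open, the fingers measure 123 mm over their backs; the gripper's body (75 mm by 187 mm) begins 45 mm behind the grasp point.
Start: joints at [-72.645, 15.12, 91.902, -0, 72.978, -2.114], TCP at [0.225, -0.636, 0.239] pointing down, gripper open.
Joint ranges: [-150.88, 150.88], [-54.13, 125.18], [17.81, 147.31], [-75.09, 255.09], [0, 152.58], [-146.25, 146.25]. Speed limits (degrees/s): [147.25, 147.25, 180, 180, 180, 180].

### API

Orientations are given as [roll, pitch, yaw] about the fixed x, y, z axes, in that order (R = Rz(yaw) Ry(pitch) Rx(roll)).
In Python, from workcell import bot gives the robot as it stands. The module is installed in compiled form; this text tells all that it offers. Calls block until the motion is done:
- bot.move_pose(position, orientation): joint-space move of the TCP to a pose.
- bot.servo_line(position, speed=0.15, ori=None, until_force=None): straight line of the TCP; ori=None keeps the orientation; speed is the mean speed in m/s. With until_force (N) it stops when the force on the tool has changed by that much, and returns True; else False.
- bot.set_joints(angles): joint-space move.
- bot.grip(opening, strength=None): finger opening in m; strength is the grip in N (None keeps the last); returns when the fingers have stopped.
- bot.sleep(seconds).
- bot.ik(position, orientation): joint angles nearest the present ones, or None.
- bot.get_state(): the state.
- bot.camera(name): name is "scene" or "top"; returns the picture (420x560x3 uint8, red, green, blue); there is no depth.
- bot.camera_info(name): a dict with "fx", "fy", "cx", "cy" (pixels), "dist" ([k1, k2, p1, p2, k3] as OpenCV has them; the pictures are not rectified), "R" (3x3) and "t" (3): a world point X has camera coordinates R X + t. Camera axes: x right, y down, z forward; pixel columns grow to the right and rows downward; lengths in m; the calibration is good to about 2 mm. A picture is of the moment at which its call begins. camera_info takes no time and is no camera call.
A pose or a line that the arm cannot do raises bot.MotionError and nothing moves.
- bot.job_done(): hands the job in; it is judged then, once.
The state is a dict: "time_s": time; "q": joint angles; "joint_vel": joint speeds; "tau": joint torques, N m; "eef_pos": TCP position; "orientation": TCP orientation; "force": force on the tool from outside, world axes, zero at the start; "ft_torque": the same for the moment, N m; "width": finger opening in m; "grasp_force": force on a finger pad.
Only numpy, scipy, OpenCV 4.12 (cv2) and the standard library are available. Lean on these libraries where they do the work, as an engineer would, in place of code of your own. Each camera call takes 0.05 s, during which the arm holds its last target. There are 200 camera calls.

## Working session

There is one attempt and no reset: what is moved stays moved. The work goes in short steps, each a Python script; the robot and the scene stay as the last script left them, time stands still between calls to the robot, and variables do not carry over. Pictures are saved under pics/ and viewed, at most 10 in all, crops included, and the job is handed in when it is done.

```bash
mkdir -p pics
python3 - <<'E'
from workcell import bot
import cv2
for n in("scene","top"):
    im=bot.camera(n); cv2.imwrite(f"pics/{n}0.png",cv2.resize(im[...,::-1],(800,600),interpolation=cv2.INTER_CUBIC)); cv2.imwrite(f"{n}0_raw.png",im[...,::-1])
    i=bot.camera_info(n); print(n,i)
print(bot.get_state(),bot.grip_depth)
E
```

```text
scene {'fx': 525.1962894522705, 'fy': 525.1962894522705, 'cx': 272.7679562415152, 'cy': 208.9773902826537, 'dist': array([-0.15377634,  0.        ,  0.        ,  0.        ,  0.        ]), 'R': array([[ 0.8493713 ,  0.52762304, -0.01350223],
       [ 0.43023672, -0.70696312, -0.56133726],
       [-0.30572005,  0.4709746 , -0.82747699]]), 't': array([-0.41949379, -0.17593281,  1.50011456])}
top {'fx': 401.7643307481075, 'fy': 401.7643307481075, 'cx': 283.3758431833832, 'cy': 207.0090675768974, 'dist': array([0.0040442, 0.       , 0.       , 0.       , 0.       ]), 'R': array([[-0.01696947, -0.99985541,  0.00109287],
       [-0.98531253,  0.01653688, -0.16995806],
       [ 0.16991542, -0.00396092, -0.98545069]]), 't': array([0.02035595, 0.5236675 , 0.91295923])}
{'time_s': 0.1, 'q': array([-7.26458095e+01,  1.51657135e+01,  9.19717078e+01,  4.77545103e-04,
        7.29778157e+01, -2.11304545e+00]), 'joint_vel': array([ 0.00123496, -0.07398683, -0.10352255,  0.00873758,  0.03410056,
        0.00987862]), 'tau': array([ 3.06255506e-04, -5.03618717e+01, -3.58070970e+01,  7.29958853e-02,
        2.33732339e-02, -5.60409387e-05]), 'eef_pos': array([ 0.2247813 , -0.63580453,  0.23751849]), 'orientation': array([-1.79884858e+02, -4.70496428e-03,  1.94670909e+01]), 'force': array([-0.13286537, -0.39233462, -0.31260684]), 'ft_torque': array([-0.04746943, -0.00688214, -0.05488828]), 'grasp_force': 0.0, 'width': 0.08805324744076479} -0.0187
```

View pics/scene0.png

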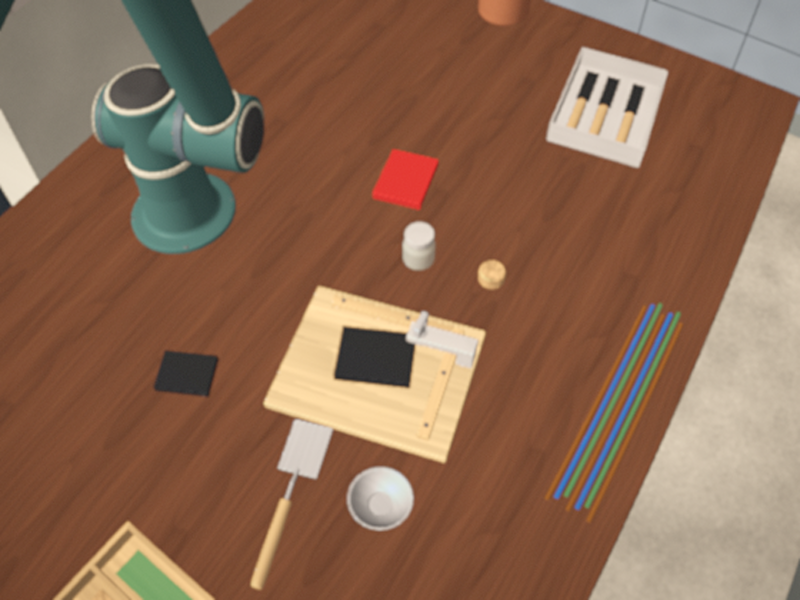

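View pics/top0.png

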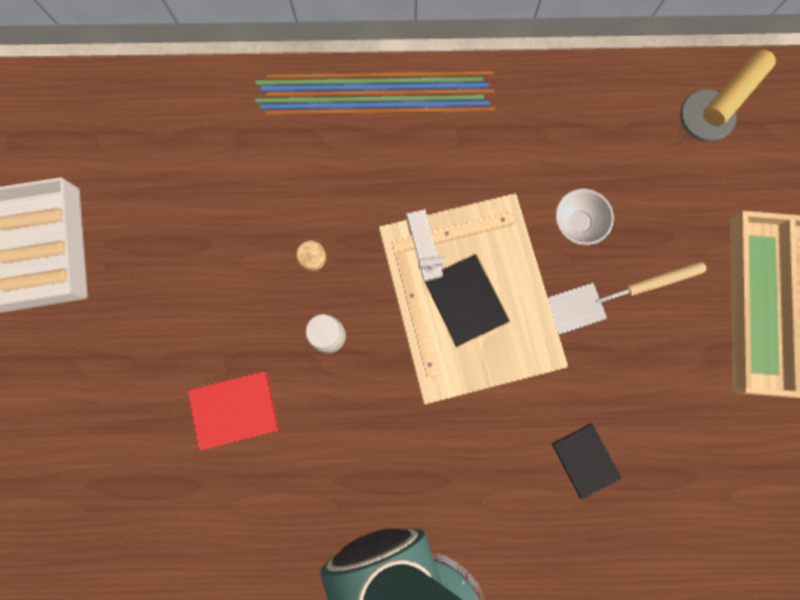

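The scene camera shows the graphite pad at (375,357) on the jig, with the clamp and wing at (420,330). The small dark look-alike is at (186,373) and the red one at (405,180). The top camera shows the pad at (468,300), the fence corner at about (398,243) and the wing at about (430,265). Next I'll rectify both pictures onto metric planes.

```bash
cat > vis.py <<'E'
import numpy as np, cv2
from workcell import bot
X0,Y0,S,N=0.30,0.25,1000.,500   # rectified: col = (Y0-y)*S, row=(X0+.5-x)*S
def rect(im,name,z):
    i=bot.camera_info(name); K=np.array([[i['fx'],0,i['cx']],[0,i['fy'],i['cy']],[0,0,1]])
    c,r=np.meshgrid(np.arange(N),np.arange(N))
    P=np.stack([X0+.5-r/S,Y0-c/S,np.full(c.shape,z)],-1).reshape(-1,3).astype(float)
    uv=cv2.projectPoints(P,cv2.Rodrigues(i['R'])[0],i['t'],K,i['dist'])[0].reshape(N,N,2).astype(np.float32)
    return cv2.remap(im,uv[...,0],uv[...,1],cv2.INTER_CUBIC)
def w(p): return np.array([X0+.5-p[1]/S,Y0-p[0]/S])
def fitrect(mask,lx,ly):
    n,l,s,_=cv2.connectedComponentsWithStats(mask.astype(np.uint8))
    k=1+np.argmax(s[1:,4]); c=cv2.convexHull(np.vstack(cv2.findContours((l==k).astype(np.uint8),0,1)[0]))
    (cc,wh,a)=cv2.minAreaRect(c); return w(cc),wh,a,s[k,4]
E
python3 - <<'E'
from vis import *
out=[]
for n in("scene","top"):
    im=cv2.imread(f"{n}0_raw.png")
    a=rect(im,n,.018); b=rect(im,n,.036)
    hsv=cv2.cvtColor(a,cv2.COLOR_BGR2HSV); wood=(hsv[...,2]>150)&(hsv[...,0]<28)&(hsv[...,1]>60)
    wood=cv2.morphologyEx(wood.astype(np.uint8),cv2.MORPH_OPEN,np.ones((9,9)))
    print(n,'jig',fitrect(wood,0,0))
    print(n,'pad',fitrect(b.max(-1)<60,0,0))
    out.append(b[150:450,100:500])
v=np.hstack(out); cv2.imwrite("pics/rect0.png",v)
E
```

```text
scene jig (array([ 0.53171985, -0.10462131]), (321.65216064453125, 262.6007080078125), 76.79891204833984, np.int32(60747))
scene pad (array([ 0.52440393, -0.09493958]), (121.23786926269531, 96.82038116455078), 65.85445404052734, np.int32(11308))
top jig (array([ 0.52847754, -0.10223535]), (320.6436767578125, 253.47679138183594), 76.72116088867188, np.int32(62992))
top pad (array([ 0.51836655, -0.08993613]), (121.17076873779297, 94.20184326171875), 65.37643432617188, np.int32(5684))
```

View pics/rect0.png

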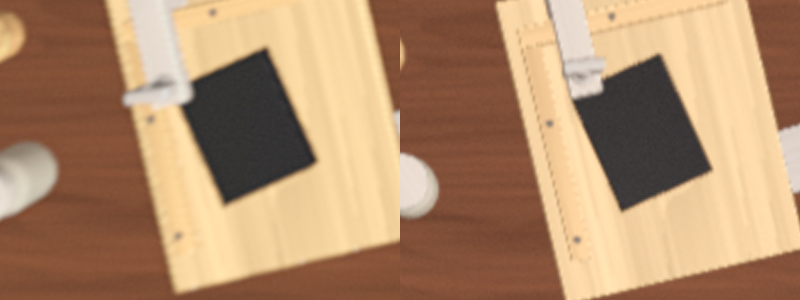

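```bash
cat >> vis.py <<'E'
from scipy.optimize import minimize
def proj(name,P):
    i=bot.camera_info(name); K=np.array([[i['fx'],0,i['cx']],[0,i['fy'],i['cy']],[0,0,1]])
    return cv2.projectPoints(np.asarray(P,float),cv2.Rodrigues(i['R'])[0],i['t'],K,i['dist'])[0].reshape(-1,2)
def outline(cx,cy,yaw,x0,x1,y0,y1,z,d=0.,n=60):
    x0,x1,y0,y1=x0-d,x1+d,y0-d,y1+d; s=np.linspace(.03,.97,n)
    p=np.vstack([np.c_[x0+(x1-x0)*s,0*s+y0],np.c_[x0+(x1-x0)*s,0*s+y1],np.c_[0*s+x0,y0+(y1-y0)*s],np.c_[0*s+x1,y0+(y1-y0)*s]])
    c,s_=np.cos(yaw),np.sin(yaw)
    return np.c_[cx+c*p[:,0]-s_*p[:,1],cy+s_*p[:,0]+c*p[:,1],0*p[:,0]+z]
def fit(imgs,guess,box,z,sign,fixed=None,d=.003):
    """maximise sign*(brightness outside - inside) across the outline; imgs: {cam: BGR}"""
    ch={n:im.max(-1).astype(np.float32) if sign>0 else im[...,1].astype(np.float32) for n,im in imgs.items()}
    def smp(n,P):
        uv=proj(n,P).astype(np.float32)
        return cv2.remap(ch[n],uv[:,:1],uv[:,1:],cv2.INTER_LINEAR)[:,0]
    def cost(p):
        q=np.array(p); q=q if fixed is None else np.r_[fixed,q]
        return -sum(np.clip(sign*(smp(n,outline(*q,*box,z,d))-smp(n,outline(*q,*box,z,-d))),-40,60).mean() for n in imgs)
    g=np.array(guess,float); st=np.array([.006,.006,.05])[-len(g):]
    best=None
    for k in range(4):
        sx=np.vstack([g]+[g+st[j]*np.eye(len(g))[j]*(-1)**(k>>1 if j else k) for j in range(len(g))])
        r=minimize(cost,g,method='Nelder-Mead',options=dict(initial_simplex=sx,xatol=1e-5,fatol=1e-4))
        if best is None or r.fun<best.fun: best=r; 
        g=best.x
    return best.x,best.fun
JB=(-.160,.155,-.140,.110); PB=(-.065,.065,-.05,.05); WB=(-.02,.02,-.006,.006)
def jp(jig,x,y):
    c,s=np.cos(jig[2]),np.sin(jig[2]); return np.array([jig[0]+c*x-s*y,jig[1]+s*x+c*y])
def tojig(jig,p):
    d=np.array(p)[:2]-jig[:2]; c,s=np.cos(jig[2]),np.sin(jig[2]); return np.array([c*d[0]+s*d[1],-s*d[0]+c*d[1]])
def grab(): return {n:np.ascontiguousarray(bot.camera(n)[...,::-1]) for n in("scene","top")}
E
python3 - <<'E'
from vis import *
I={n:cv2.imread(f"{n}0_raw.png") for n in("scene","top")}
yaw=np.radians(13.25); c=np.array([.5285,-.1022]); o=c-np.array([np.cos(yaw)*-.0025-np.sin(yaw)*-.015,np.sin(yaw)*-.0025+np.cos(yaw)*-.015])
for sel in(["scene"],["top"],["scene","top"]):
    J={n:I[n] for n in sel}
    j,f=fit(J,[*o,yaw],JB,.018,-1); p,g=fit(J,[.521,-.092,np.radians(24.4)],PB,.036,1)
    wc=jp(j,.055,.045)
    sc=[(fit(J,[j[2]-s],WB,.100,-1,fixed=wc,d=.002)) for s in np.arange(.9,2,.15)]
    b=min(sc,key=lambda t:t[1])
    print(sel,j,f,'| pad',p,g,'injig',tojig(j,p),p[2]-j[2],'| screw',j[2]-b[0],b[1],'wc',wc)
out=[]
for n in I:
    im=I[n]; 
    uv=proj(n,np.r_[outline(*wc,b[0][0],*WB,.1),outline(*j,*JB,.018),outline(*p,*PB,.036)]); k=4
    c=proj(n,[[*wc,.08]])[0].astype(int); im4=cv2.resize(im[c[1]-40:c[1]+90,c[0]-45:c[0]+55],None,fx=k,fy=k,interpolation=cv2.INTER_CUBIC)
    for q in uv: cv2.circle(im4,tuple(int(v) for v in (q-(c-[45,40])+.5)*k),0,(0,0,255),-1)
    out.append(im4)
cv2.imwrite("pics/fit0.png",np.hstack(out)); np.save("jig.npy",j)
E
```

```text
Traceback (most recent call last):
  File "vis.py", line 37, in fit
    r=minimize(cost,g,method='Nelder-Mead',options=dict(initial_simplex=sx,xatol=1e-5,fatol=1e-4))
  File "vis.py", line 32, in cost
    return -sum(np.clip(sign*(smp(n,outline(*q,*box,z,d))-smp(n,outline(*q,*box,z,-d))),-40,60).mean() for n in imgs)
            ~~~^^^^^^^^^^^^^^^^^^^^^^^^^^^^^^^^^^^^^^^^^^^^^^^^^^^^^^^^^^^^^^^^^^^^^^^^^^^^^^^^^^^^^^^^^^^^^^^^^^^^^^
  File "vis.py", line 32, in <genexpr>
    return -sum(np.clip(sign*(smp(n,outline(*q,*box,z,d))-smp(n,outline(*q,*box,z,-d))),-40,60).mean() for n in imgs)
                                                          ~~~^^^^^^^^^^^^^^^^^^^^^^^^^
  File "vis.py", line 28, in smp
    uv=proj(n,P).astype(np.float32)
       ~~~~^^^^^
  File "vis.py", line 17, in proj
    i=bot.camera_info(name); K=np.array([[i['fx'],0,i['cx']],[0,i['fy'],i['cy']],[0,0,1]])
ValueError: time passes only in moves, steps and waits
```

```bash
python3 - <<'E'
from workcell import bot
import pickle; pickle.dump({n:bot.camera_info(n) for n in("scene","top")},open("cam.pkl","wb"))
E
sed -i 's/bot.camera_info(name)/CAM[name]/; s/^from workcell import bot/from workcell import bot\nimport pickle; CAM=pickle.load(open("cam.pkl","rb"))/' vis.py
cat > look.py <<'E'
from vis import *
def look(I,tag,pad0,j0=None,wing=True):
    for sel in(["scene"],["top"],["scene","top"]):
        J={n:I[n] for n in sel}
        j,f=fit(J,j0,JB,.018,-1); p,g=fit(J,pad0,PB,.036,1); wc=jp(j,.055,.045)
        b=min([fit(J,[j[2]-s],WB,.100,-1,fixed=wc,d=.002) for s in np.arange(.9,2,.15)],key=lambda t:t[1]) if wing else ([j[2]-1.63],0)
        print(sel,j.round(4),round(f,1),'| pad',p.round(4),round(g,1),'injig',tojig(j,p).round(4),round(p[2]-j[2],4),'| screw',j[2]-b[0][0],b[1],'wc',wc)
    out=[]
    for n in I:
        uv=proj(n,np.r_[outline(*wc,b[0][0],*WB,.1),outline(*j,*JB,.018),outline(*p,*PB,.036)]); k=4
        c=proj(n,[[*wc,.08]])[0].astype(int); im4=cv2.resize(I[n][c[1]-40:c[1]+90,c[0]-45:c[0]+55],None,fx=k,fy=k,interpolation=cv2.INTER_CUBIC)
        for q in uv: cv2.circle(im4,tuple(int(v) for v in (q-(c-[45,40])+.5)*k),0,(0,0,255),-1)
        out.append(im4)
    cv2.imwrite(f"pics/{tag}.png",np.hstack(out)); return j,p,b[0][0]
E
python3 - <<'E'
from look import *
I={n:cv2.imread(f"{n}0_raw.png") for n in("scene","top")}
yaw=np.radians(13.25); c=np.array([.5285,-.1022]); o=c-np.array([np.cos(yaw)*-.0025-np.sin(yaw)*-.015,np.sin(yaw)*-.0025+np.cos(yaw)*-.015])
j,p,b=look(I,"fit0",[.521,-.092,np.radians(24.4)],[*o,yaw]); np.save("jig.npy",j)
E
```

```text
['scene'] [ 0.5313 -0.0891  0.2269] -53.5 | pad [ 0.5232 -0.0981  0.4214] -57.5 injig [-0.01  -0.007] 0.1945 | screw 1.6078491210937516 -24.59462547302246 wc [ 0.57480262 -0.03285959]
['top'] [ 0.5272 -0.0865  0.2229] -55.5 | pad [ 0.5169 -0.0941  0.4282] -56.4 injig [-0.0118 -0.0052] 0.2053 | screw 2.4125 -9.899300575256348 wc [ 0.57089507 -0.03042393]
['scene', 'top'] [ 0.5297 -0.089   0.2279] -108.5 | pad [ 0.5209 -0.0934  0.4204] -109.9 injig [-0.0096 -0.0023] 0.1925 | screw 1.5538818359374995 -38.983524322509766 wc [ 0.57308904 -0.03274205]
```

View pics/fit0.png

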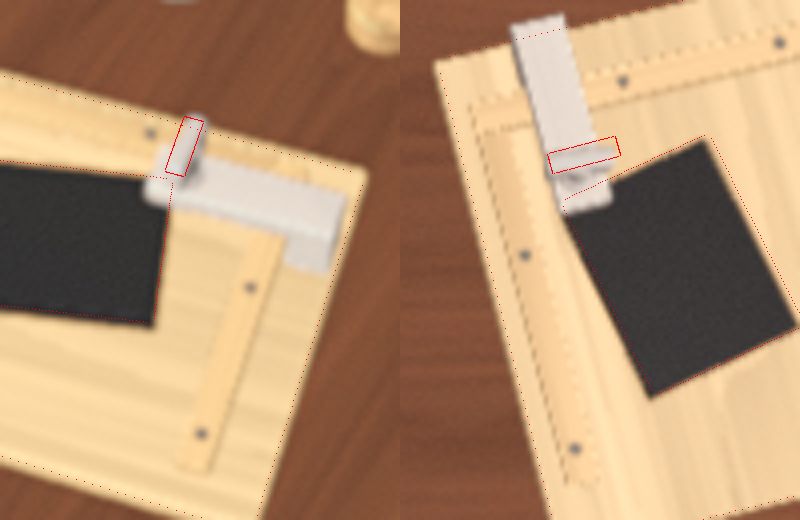

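Fits agree to a few mm: jig ≈ (0.529, −0.088, 13°), pad in jig ≈ (−10, −4) mm and turned 0.195 rad, screw ≈ 1.6. In the crops, the wing sits at (185,147) in the scene view and about (580,157) in the top view. I'll push +y first, then +x.

```bash
cat > act.py <<'E'
from look import *
J=np.array([.5293,-.0880,.2265]); YD=np.degrees(J[2])
def tcp(): s=bot.get_state(); return np.r_[tojig(J,s['eef_pos']),s['eef_pos'][2]].round(4),s['force'].round(1),round(s['time_s'],2)
def P(x,y,z): return [*jp(J,x,y),z]
def push(x0,y0,x1,y1,yaw,f,z=.025,speed=.04):
    o=[180,0,YD+yaw]
    bot.move_pose(P(x0,y0,.12),o); bot.servo_line(P(x0,y0,z),.15)
    h=bot.servo_line(P(x1,y1,z),speed,until_force=f); bot.sleep(.2); print('push',h,*tcp())
def retreat(x,y,z=.12,zl=.025):
    bot.servo_line(P(x,y,zl),.1); bot.servo_line(P(x,y,z),.2)
E
python3 - <<'E'
from act import *
bot.grip(0.0,20); print(bot.get_state()['width'])
push(-.012,-.088,-.012,-.028,90,12)
I=grab()
for n in I: cv2.imwrite(f"{n}1_raw.png",I[n])
cv2.imwrite("pics/p1.png",np.hstack([cv2.resize(I['scene'][170:350,160:360],(400,360)),cv2.resize(I['top'][110:290,230:430],(400,360))]))
E
```

```text
0.00021922994470828795
push True [-0.0124 -0.0353  0.0246] [ 0.7 -1.1  1. ] 5.64
```

View pics/p1.png

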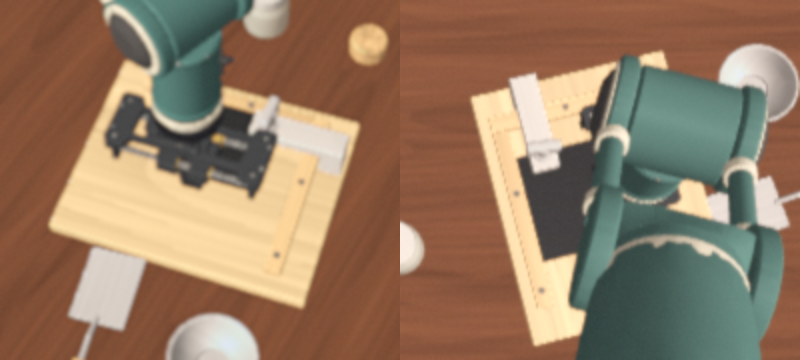

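The picture shows the pad squared against the long fence, its left edge near x = 520–545 in the top half and parallel to it. TCP y is −35.3 mm against about −34 expected. Next is +x, then y again.

Run:
```python
from act import *
retreat(-.012,-.085)
push(-.115,.022,-.030,.022,0,12); retreat(-.09,.022)
push(.02,-.08,.02,-.028,90,15); retreat(.02,-.08)
push(-.09,.022,-.030,.022,0,15); retreat(-.10,.022)
bot.move_pose(P(-.13,-.20,.25),[180,0,YD+45])
I=grab()
for n in I: cv2.imwrite(f"{n}2_raw.png",I[n])
look(I,"fit2",[*jp(J,.035,.025),J[2]],J); print(tcp())
```

```text
push True [-0.0413  0.0228  0.0235] [ 0.4 -0.1 -0.3] 11.17
push True [ 0.02   -0.0351  0.0249] [ 1.6 -2.3  0.8] 15.95
push True [-0.0407  0.0228  0.0235] [ 0.1 -0.6 -0.1] 20.82
['scene'] [ 0.5327 -0.0885  0.23  ] -52.7 | pad [ 0.5585 -0.0581  0.2221] -48.5 injig [0.032  0.0237] -0.008 | screw 1.6737304687500016 -19.93714141845703 wc [ 0.5760109  -0.03214272]
['top'] [ 0.5272 -0.0864  0.2221] -55.5 | pad [ 0.555  -0.0542  0.192 ] -54.8 injig [0.0342 0.0252] -0.0301 | screw 1.6253295898437492 -41.44965362548828 wc [ 0.57091718 -0.03034058]
['scene', 'top'] [ 0.5298 -0.089   0.2296] -107.5 | pad [ 0.5577 -0.0564  0.2323] -102.9 injig [0.0345 0.0253] 0.0027 | screw 1.657019042968751 -62.54579544067383 wc [ 0.57314384 -0.03264614]
(array([-0.1302, -0.1986,  0.2483]), array([ 0.4, -0.5, -0.8]), 23.38)
```

View pics/fit2.png

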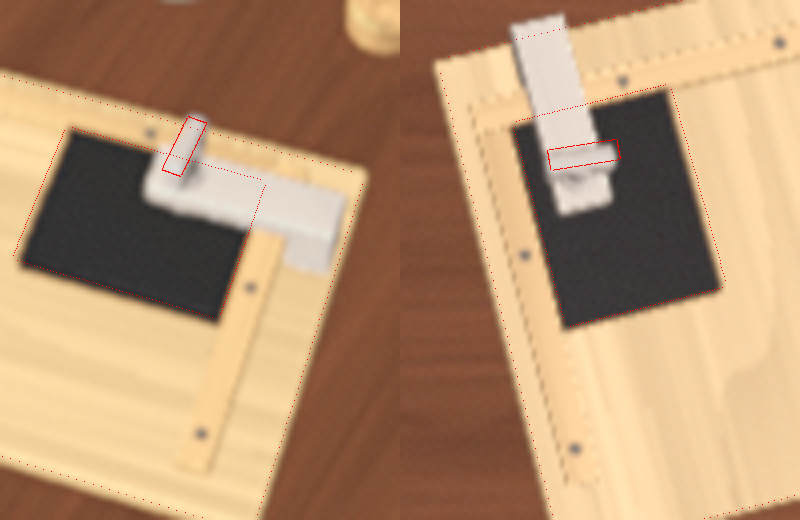

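Pad is flush (both fits within 1 mm; pixel edges coincide with the fences around (515,125)–(670,90) in the top half). Now grip the wing.

```bash
cat >> act.py <<'E'
Z=.0745
def tyaw(s): return YD-np.degrees(s)+180
def st(tag=''):
    s=bot.get_state(); print(tag,'F',s['force'].round(1),'T',s['ft_torque'].round(2),'w',round(s['width'],4),'g',round(s['grasp_force'],1),'pos',s['eef_pos'].round(4),'yaw',round(s['orientation'][2],2),'t',round(s['time_s'],2)); return s
E
python3 - <<'E'
from act import *
c=jp(J,.0536,.0443); o=[180,0,tyaw(1.63)]
bot.grip(.05,8); bot.move_pose([*c,.16],o); st('above')
print(bot.servo_line([*c,Z],.1,until_force=8)); st('down')
bot.grip(0,8); st('grip')
bot.sleep(.3); st()
I=grab()
cv2.imwrite("pics/p3.png",np.hstack([cv2.resize(I['scene'][170:310,220:380],(400,350)),cv2.resize(I['top'][110:250,230:390],(400,350))]))
E
```

```text
above F [-0.1  0.3  0.3] T [-0.07 -0.18 -0.01] w 0.0503 g 0.0 pos [ 0.5718 -0.0337  0.1605] yaw 99.53 t 25.43
False
down F [-0.3  0.5 -0.2] T [ 0.02 -0.06  0.02] w 0.05 g 0.0 pos [ 0.5723 -0.0329  0.0752] yaw 99.58 t 26.44
grip F [ 4.7 -0.  -2.4] T [ 0.12 -0.87 -0.04] w 0.0119 g 7.9 pos [ 0.5733 -0.0326  0.0749] yaw 99.57 t 27.11
 F [ 4.6  1.3 -2.4] T [ 0.11 -0.83 -0.05] w 0.0121 g 7.9 pos [ 0.5733 -0.0326  0.0749] yaw 99.56 t 27.41
```

View pics/p3.png

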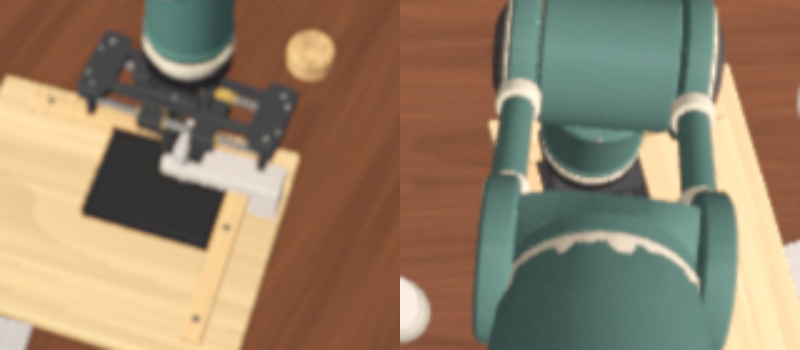

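The wing is pinched (12 mm wide; fingers on it at (180,145) in the scene half). Next I'll turn it in small steps, easing the lateral force.

```bash
cat >> act.py <<'E'
def turn(c,s,k=2.5e-4):
    bot.move_pose([*c,Z],[180,0,tyaw(s)]); x=st(f's={s:.2f}')
    return c+k*np.clip(x['force'][:2],-10,10),x
E
python3 - <<'E'
from act import *
c=jp(J,.0536,.0443)+[.0012,0]; bot.grip(0,22)
for s in [1.65,1.9,2.15,2.4,2.65,2.9,3.05,3.15,3.22]:
    c,x=turn(c,s)
    if abs(x['ft_torque'][2])>1.2: break
np.save('c.npy',c)
E
```

```text
s=1.65 F [2.2 1.4 0.9] T [ 0.18 -0.42 -0.01] w 0.0118 g 21.9 pos [ 0.5734 -0.0326  0.0749] yaw 98.45 t 27.98
s=1.90 F [-2.6  0.6  4.5] T [-0.06  0.19 -0.06] w 0.0115 g 21.9 pos [ 0.573  -0.0326  0.0749] yaw 84.32 t 28.32
s=2.15 F [-2.8 -0.2  5.8] T [-0.09  0.2  -0.12] w 0.0117 g 21.9 pos [ 0.5726 -0.0325  0.0748] yaw 70.12 t 28.68
s=2.40 F [-0.   1.3  4.7] T [ 0.07  0.11 -0.1 ] w 0.0118 g 21.9 pos [ 0.5723 -0.0323  0.0749] yaw 55.86 t 29.02
s=2.65 F [-1.5  0.1  5.6] T [ 0.06  0.26 -0.14] w 0.0117 g 21.9 pos [ 0.572  -0.0321  0.0748] yaw 41.52 t 29.38
s=2.90 F [-1.7  1.9  5.4] T [ 0.1   0.21 -0.07] w 0.0117 g 21.9 pos [ 0.5717 -0.0317  0.0748] yaw 27.19 t 29.73
s=3.05 F [-0.9  1.2  4.6] T [ 0.06 -0.    0.01] w 0.0114 g 21.9 pos [ 0.5717 -0.0315  0.0749] yaw 18.65 t 29.99
s=3.15 F [ 1.1 -0.2  5.8] T [-0.02 -0.14 -0.06] w 0.0118 g 21.9 pos [ 0.5716 -0.0314  0.0748] yaw 12.89 t 30.24
s=3.22 F [0.4 0.6 6.2] T [0.04 0.06 0.39] w 0.0117 g 22.2 pos [ 0.5715 -0.0313  0.0749] yaw 8.87 t 30.49
```

Run:
```python
from act import *
c=np.load('c.npy')
for s in [3.25,3.28,3.31]:
    c,x=turn(c,s)
    if abs(x['ft_torque'][2])>1: break
bot.sleep(.3); st('held')
np.save('c.npy',c)
```

```text
s=3.25 F [-0.7 -0.2  5.9] T [ 0.03 -0.04  0.46] w 0.0123 g 22.7 pos [ 0.5716 -0.0313  0.0748] yaw 7.18 t 30.74
s=3.28 F [-0.1  0.1  5.3] T [0.01 0.02 0.52] w 0.0127 g 23.2 pos [ 0.5714 -0.0314  0.0748] yaw 5.47 t 30.99
s=3.31 F [-0.  -0.4  5.7] T [0.02 0.07 0.52] w 0.0126 g 23.7 pos [ 0.5713 -0.0314  0.0748] yaw 3.76 t 31.24
held F [-0.9  0.8  6.2] T [-0.03  0.02  0.58] w 0.0129 g 23.7 pos [ 0.5713 -0.0314  0.0749] yaw 3.76 t 31.54
```

The width widening with torque holding at 0.5 N m shows the wing is at its stop, at about 3.2 on my scale. Now back off.

Run:
```python
from act import *
c=np.load('c.npy')
for s in [3.1,2.85,2.6,2.35,2.1,1.85,1.7,1.63]: c,x=turn(c,s)
bot.sleep(.6); st('held')
I=grab()
for n in I: cv2.imwrite(f"{n}4_raw.png",I[n])
cv2.imwrite("pics/p4.png",np.hstack([cv2.resize(I['scene'][170:310,220:380],(400,350),interpolation=cv2.INTER_CUBIC),cv2.resize(I['top'][110:250,230:390],(400,350))]))
p,g=fit({'scene':I['scene']},[*jp(J,.035,.025),J[2]],PB,.036,1); print(p,g)
```

```text
s=3.10 F [-0.3 -2.1  6. ] T [-0.11 -0.    0.09] w 0.012 g 21.9 pos [ 0.5713 -0.0316  0.0748] yaw 15.73 t 31.86
s=2.85 F [ 0.5 -0.7  5.7] T [-0.08 -0.14  0.1 ] w 0.0119 g 21.9 pos [ 0.5715 -0.0321  0.0748] yaw 30.04 t 32.21
s=2.60 F [ 1.7 -0.9  5.2] T [-0.33 -0.26  0.08] w 0.0119 g 21.9 pos [ 0.5718 -0.0324  0.0748] yaw 44.01 t 32.56
s=2.35 F [ 1.3 -2.4  4.9] T [-0.41 -0.25  0.06] w 0.0118 g 21.9 pos [ 0.5722 -0.0327  0.0748] yaw 58.32 t 32.91
s=2.10 F [ 3.6 -1.5  5.3] T [-0.24 -0.43  0.06] w 0.0119 g 21.9 pos [ 0.5726 -0.0329  0.0748] yaw 72.44 t 33.26
s=1.85 F [ 1.4 -0.2  5.3] T [-0.09 -0.33  0.07] w 0.0118 g 21.9 pos [ 0.5731 -0.033   0.0748] yaw 86.8 t 33.61
s=1.70 F [1.8 0.3 6.1] T [-0.02 -0.35  0.06] w 0.0119 g 21.9 pos [ 0.5734 -0.0329  0.0748] yaw 95.41 t 33.88
s=1.63 F [ 0.7 -0.8  7.8] T [-0.16 -0.2   0.12] w 0.012 g 21.9 pos [ 0.5735 -0.0329  0.0748] yaw 99.41 t 34.12
held F [ 0.8 -0.4  7.5] T [-0.15 -0.18  0.09] w 0.0117 g 21.9 pos [ 0.5735 -0.0329  0.0748] yaw 99.4 t 34.73
[ 0.56019835 -0.06100015  0.19213803] -46.79212951660156
```

View pics/p4.png

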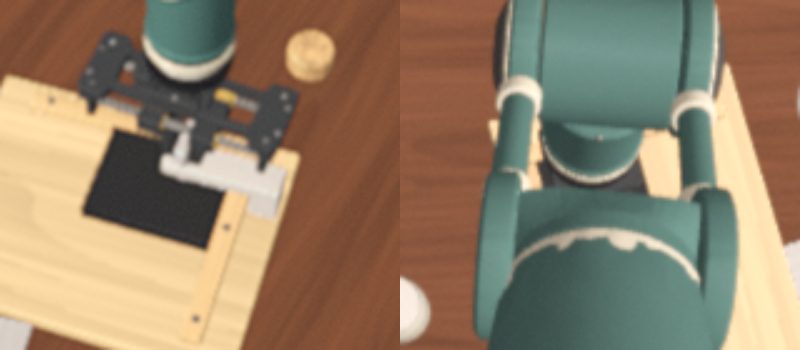

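The picture shows the pad's corner still at the fence foot (222,195)–(207,247), apparently unchanged. I'll compare the raw pixels with the frame taken before turning.

Run:
```python
import cv2,numpy as np
a,b=[cv2.imread(f"scene{k}_raw.png")[...,1].astype(np.float32) for k in(2,4)]
from vis import *
J=np.array([.5293,-.0880,.2265])
# edge position (mm) along jig normals, brightness half-crossing, at pad top height
def edge(im,pts,d):
    r=[]
    for q in pts:
        t=np.linspace(-.012,.012,97); P=[[*jp(J,q[0]+d[0]*s,q[1]+d[1]*s),.036] for s in t]
        uv=proj('scene',P).astype(np.float32); v=cv2.remap(im,uv[:,:1],uv[:,1:],cv2.INTER_LINEAR)[:,0]
        r.append(round(1000*t[np.argmax(np.gradient(cv2.GaussianBlur(v[None],(9,1),2)[0]))],1))
    return r
for im in(a,b):
    print('-y edge',edge(im,[(x,-.025) for x in(-.02,0,.02,.04,.06,.08)],(0,-1)),'-x edge',edge(im,[(-.03,y) for y in(-.015,0,.015,.03,.045,.06)],(-1,0)))
```

```text
-y edge [np.float64(4.0), np.float64(5.0), np.float64(4.5), np.float64(4.0), np.float64(4.5), np.float64(4.2)] -x edge [np.float64(-3.5), np.float64(-3.8), np.float64(-3.8), np.float64(-3.8), np.float64(-3.2), np.float64(-3.2)]
-y edge [np.float64(3.8), np.float64(5.0), np.float64(4.5), np.float64(4.0), np.float64(3.2), np.float64(4.2)] -x edge [np.float64(-3.5), np.float64(-3.8), np.float64(-3.8), np.float64(-3.8), np.float64(-3.0), np.float64(-3.2)]
```

Nothing moved during the turning. One doubt remains about the gap along the long fence in the top view, so I'll overlay the ideal flush outline and fence faces using the top camera's own jig fit.

Run:
```python
from vis import *
k=6
out=[]
for n,j in(("top",[.5272,-.0864,.2221]),("scene",[.5327,-.0885,.2300])):
    I=cv2.imread(f"{n}2_raw.png"); c=proj(n,[[*jp(j,.035,.02),.036]])[0].astype(int)-[33,50]
    im=cv2.resize(I[c[1]:c[1]+100,c[0]:c[0]+66],None,fx=k,fy=k,interpolation=cv2.INTER_CUBIC)
    def ln(pts,z,col):
        for q in proj(n,[[*jp(j,*p),z] for p in pts]): 
            u=(q-c+.5)*k; cv2.circle(im,(int(u[0]),int(u[1])),1,col,-1)
    t=np.linspace(-.12,.1,60)
    ln([(x,.075) for x in t],.032,(255,0,0)); ln([(.1,y) for y in t-.005],.032,(255,0,0))
    f=outline(.035,.025,0,*PB,0)[::4]; ln(f[:,:2],.036,(0,255,0)); ln(f[:,:2],.018,(0,0,255))
    out.append(im)
cv2.imwrite("pics/chk.png",np.hstack(out))
```

```text
(no output)
```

View pics/chk.png

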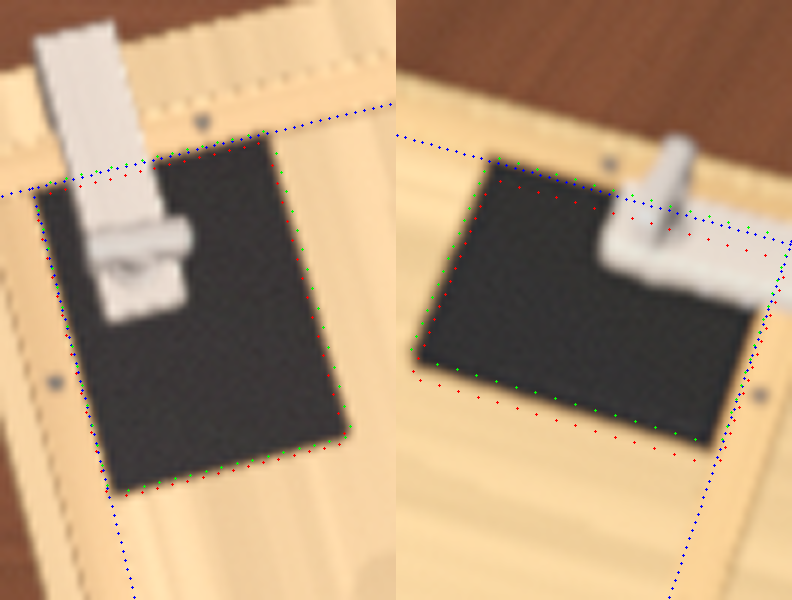

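The ideal flush outline (green) matches the pad edges in both views, for example the corners (35,188), (115,492) and (347,433) in the top half. The pad is flush and the screw is held, so I'm handing in.

```bash
python3 -c "
from workcell import bot
print(bot.get_state()['grasp_force']); print(bot.job_done())"
```

```text
21.916384832002223
the job is handed in; nothing more can be done
None
```

The job is handed in, with no verdict returned: the pad is flush in the corner, and the thumbscrew was seated, backed off a quarter turn to about 1.63 rad by tool angle, and is still gripped at about 22 N.

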